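# Press the lint comb and iron rest plate home in the kit carton's insert

### The arm

A 6-joint arm with a two-finger parallel gripper is mounted at the origin on the work surface. World frame = base frame: x ahead of the robot, y to its left, z up, the work surface at z = 0. Lengths are in m, angles in degrees, forces in N, time in s.
With the tool pointing down it reaches from about 0.3 to 0.75 m from the base axis. Payload 8.5 kg.
Tool frame: the origin (TCP) lies at the very end of the fingers, on their centre line; the grasp point (between the pads) lies 19 mm behind it; z points along the fingers, y is the line along which they close (so a half turn about z gives the same grasp; the last joint's range is limited). The gripper opens to 85 mm and grips with 20 to 120 N. Pads are 22 mm wide; open, the fingers measure 114 mm over their backs; the gripper's body (76 mm by 85 mm) begins 54 mm behind the grasp point. The pads swing forward as they close: fully open they stand 13 mm farther back than shut.
Start: joints at [-82.867, 21.807, 74.336, -0, 83.858, -12.336], TCP at [0.183, -0.519, 0.231] pointing down, gripper open.
Joint ranges: [-178.18, 178.18], [-50.72, 133.34], [12.68, 142.11], [-81.47, 261.47], [9.98, 163.14], [-165.26, 165.26]. Speed limits (degrees/s): [136.94, 136.94, 180, 180, 180, 180].

### API

Orientations are given as a 3x3 rotation matrix whose columns are the frame's x, y, z axes.
In Python, from rig import env, imaging gives the robot as it stands. The module is installed in compiled form; this text tells all that it offers.
- The arm moves only by the tool arm_command, never from a script. Its arguments are lists of equal length, an entry for each row: "turn": the turn, a rotation vector about the tool's x, y, z in units of 5 degrees (1.0 is 5 degrees), a list of three; "xyz": the shift along the tool's x, y, z in units of 50 mm (1.0 is 50 mm), a list of three; "claw": the finger opening in mm, from 0 to 85.4. A call has 1 to 12 rows; each row shifts and turns the commanded pose from where the row before left it, along the tool's axes as they then stand; what a row does not reach is not made up. A row lasts 1/10 s, in which the tool goes at most 50 mm and 8.59 degrees, less where a joint would pass 70% of its speed; a pose out of reach is approached as far as the arm can. A call is refused whole if a number of a shift passes 1 or a number of a turn 1, either way. A call with a gripper value outside its range is refused whole. The fingers move at their own pace and stop on an object; "squeeze" is the grip in N (left out, the last holds). Time passes only in rows, so rows that do not move let the fingers close. It gives the time, the measured TCP pose, the force, the opening and the grip force at its end, in the units of the state.
- env.observe(): the state, without advancing time (a new reading comes with each control period).
- imaging.get_image(name): name is "side" or "top"; returns (picture, depth): 400x640x3 uint8, blue, green, red; 400x640 float32, m along the optical axis (not along the pixel's ray), 0 where there is no reading.
- imaging.camera_info(name): a dict with "camera_matrix" (3x3 intrinsics, pixels), "k1" (the pictures are not rectified: a ray, as slopes to the right and down, at radius r is drawn at 1 + k1 r^2 times it, then the intrinsics apply), "rvec" (rotation vector, rad) and "tvec" (3), from world to camera coordinates, as OpenCV has them. Camera axes: x right, y down, z forward; pixel columns grow to the right and rows downward; lengths in m; the calibration is good to about 2 mm. A picture is of the moment at which its call begins. camera_info takes no time and is no camera call.
- env.close_job(): hands the job in; it is judged then, once.
The state is a dict: "time_s": time; "q": joint angles; "qvel": joint speeds; "joint_efforts": joint torques, N m; "position": TCP position; "tool_rot": TCP orientation; "ft_force": force on the tool from outside, world axes, zero at the start; "wrist_torque": the same for the moment, N m; "grip_width": finger opening in m; "gripper_force": force on a finger pad.
Only numpy, scipy, OpenCV 4.12 (cv2) and the standard library are available. Lean on these libraries where they do the work, as an engineer would, in place of code of your own. Each camera call takes 0.05 s, during which the arm holds its last target. There are 200 camera calls.

### The job

First fold both carton flaps back until they lean outwards, well past upright, and leave them so. Then slide the lint comb sideways across the insert until it drops into its paddle-shaped cutout, and press both the comb and the iron rest plate down until each is fully home along its whole length. Leave the other things on the shelf where they are.

Things in the scene. Friction and masses are not known exactly. Their poses are not given: they have to be found in the camera images.
- carton: open cardboard carton fixed to the shelf, outside 172 mm (its x, away from the robot) by 270 mm (its y, to the left), walls 4 mm, rim 77 mm above the shelf; origin: centre of its underside. Inside, a rigid off-white insert with flat top at 55 mm and two shaped cutouts running along x: the comb's at y +92 mm, the plate's at y -84 mm; flat land between them, y -44..+60 mm
- flap_left (a joint): angle of the cardboard flap hinged on the carton's left (+y) short wall: 0 = closed flat over the carton, 1.57 = upright, more = leaning outwards, stop at 2.4. It starts ajar (0.7 to 1.1) and stays at any angle. Swing it along its arc: while low, it binds when pushed level against its free edge. Flap 170 mm wide, 90 mm from hinge to free edge, 4 mm thick
- flap_right (a joint): the same for the flap on the carton's right (-y) short wall; it too grows as the flap opens outwards
- flap_left_hinge (a point): middle of the left flap's hinge line, on the rim (77 mm up, carton y +133 mm, x 0); axes as the carton
- flap_right_hinge (a point): middle of the right flap's hinge line (77 mm up, carton y -133 mm, x 0); axes as the carton
- flap_left_edge (a point): middle of the left flap's free edge
- flap_right_edge (a point): middle of the right flap's free edge
- comb_mid (a point): navy plastic lint comb, paddle-shaped, 160 mm long (its x), 20 mm thick, 70 g: head 52 long x 60 wide (x +28..+80), handle 108 x 26 mm. Point: mid-length on the centre line, half-way up (10 mm), near its centre of mass. It starts flat on the land, parallel to its cutout and 42 to 52 mm to its -y side, with 2 mm play to the carton's long walls, which guide it as it is slid towards +y
- comb_head (a point): centre of the comb's head, half-way up (10 mm); 54 mm from comb_mid along the comb's +x
- comb_tail (a point): in the comb's handle near its end, half-way up (10 mm); 60 mm from comb_mid along the comb's -x. Over its cutout the comb drops 6 mm onto two friction pads, and pressing takes it 9 mm further; fully home its top stands 5 mm above the insert's flat top
- plate_heel (a point): aluminium iron rest plate, 150 mm long (its x), 16 mm thick, 320 g: wide part 110 x 76 mm, nose at +x 40 x 44 mm. It starts in the mouth of its cutout on two friction pads, 8 mm short of home; fully home its top stands 4 mm above the insert's flat top. Point: on the centre line in the wide part, half-way up (8 mm)
- plate_nose (a point): in the plate's narrow nose, on the centre line, half-way up (8 mm), 100 mm from plate_heel along the plate's +x
- head_home (a point): fixed point of the carton (x +54, y +92, 50 mm up) where comb_head is when the comb is fully home. The comb's cutout is 15 mm deep: head part y +60..+124, x +26..+82; handle part y +77..+107, x -82..+26 mm. Its floor is hard, but a black friction pad under each end of the item holds it up; each pad gives way under about 6 N, separately, and stays where it is pushed
- tail_home (a point): fixed point of the carton (x -60, y +92, 50 mm up) where comb_tail is when the comb is fully home
- heel_home (a point): fixed point of the carton (x -45, y -84, 51 mm up) where plate_heel is when the plate is fully home. The plate's cutout is 12 mm deep, 2 mm wider than the plate all round, with a friction pad under each end like those of the comb
- nose_home (a point): fixed point of the carton (x +55, y -84, 51 mm up) where plate_nose is when the plate is fully home
- tin_mid (a point): bystander: stainless steel screw-top tin, 76 mm across, 85 mm tall; point about half-way up
- brush_mid (a point): bystander: clothes brush lying flat, 190 mm long; point about half-way up
- spray_mid (a point): bystander: white spray bottle, 66 mm across, 190 mm tall; point about half-way up
- mug_mid (a point): bystander: white mug, 80 mm across, 90 mm tall; point about half-way up
- spool_mid (a point): bystander: bare wooden spool, 64 mm across, 70 mm tall; point about half-way up
- tray_mid (a point): bystander: small open wooden tray, 140 x 100 x 30 mm; point about half-way up
Mind the look-alikes: they are no part of the job. Leave any green or yellow look-alike of the part that bears comb_mid alone.

How it is judged (in metres and radians):
On the way, in this order (a step that is already met when the one before it is completed fails the run):
1. both flaps are folded back, leaning outwards (value of joint each of flap_left, flap_right above 1.75 rad), for 0.2 s.
2. the comb has dropped into the mouth of its cutout (z of comb_head in the frame of head_home below 0.0115 m and z of comb_tail in the frame of tail_home below 0.0115 m and horizontal distance between comb_head and head_home below 0.006 m and horizontal distance between comb_tail and tail_home below 0.006 m), for 0.1 s.
At the end, for the whole second after the job is handed in: both flaps lean outwards (over 1.75 rad); comb and plate lie in their cutouts, both ends of each within 2.5 mm of bottoming and within 6 mm of their home points; bystanders within 25 mm of where they stood (all of step 1 and z of comb_head in the frame of head_home below 0.0025 m and distance between comb_head and head_home below 0.006 m and z of comb_tail in the frame of tail_home below 0.0025 m and distance between comb_tail and tail_home below 0.006 m and z of plate_heel in the frame of heel_home below 0.0025 m and distance between plate_heel and heel_home below 0.006 m and z of plate_nose in the frame of nose_home below 0.0025 m and distance between plate_nose and nose_home below 0.006 m); the robot touches nothing.
It fails at once if another thing on the shelf is moved by more than 25 mm (distance of any of tin_mid, brush_mid, spray_mid, mug_mid, spool_mid, tray_mid from where it was at the start of the episode above 0.025 m).
It also fails if it takes over 64 s, if anything falls off the work surface, if the arm or the gripper's body presses on something with over 40 N, if the wrist force passes 120 N, or if a joint passes its speed limit or range.

## Working session

There is one attempt and no reset: what is moved stays moved. The work goes in short steps, Python scripts to look and compute and a tool call to move; the robot and the scene stay as the last step left them, time stands still between calls to the robot, and variables do not carry over. Pictures are saved under pics/ and viewed, at most 10 in all, crops included, and the job is handed in when it is done.

Besides the shell and the picture viewer there is one more tool, called after "Call:" as name(argument=value, ...) on one line, values as JSON. arm_command: Moves the arm, as the interface text tells. Its arguments: {"type":"object","properties":{"turn":{"type":"array"},"xyz":{"type":"array"},"claw":{"type":"array"},"squeeze":{"type":"number"}},"required":["turn","xyz","claw"]}

```bash
mkdir -p pics; cat > h.py <<'E'
import numpy as np, cv2
from rig import env, imaging
def cam(n):
    c=imaging.camera_info(n); R,_=cv2.Rodrigues(np.array(c["rvec"],float)); return np.array(c["camera_matrix"],float),float(c["k1"]),R,np.array(c["tvec"],float).ravel()
def rays(n,uv):
    K,k1,R,t=cam(n); p=cv2.undistortPoints(np.array(uv,float).reshape(-1,1,2),K,np.array([k1,0,0,0.])).reshape(-1,2)
    return -R.T@t, np.c_[p,np.ones(len(p))]@R, p
def onz(n,uv,z):
    o,d,_=rays(n,uv); return o+d*((z-o[2])/d[:,2])[:,None]
def bydepth(n,uv,D):
    o,d,_=rays(n,uv); return o+d*np.array([D[int(v),int(u)] for u,v in uv])[:,None]
def proj(n,X):
    K,k1,R,t=cam(n); return cv2.projectPoints(np.array(X,float).reshape(-1,1,3),R,t,K,np.array([k1,0,0,0.]))[0].reshape(-1,2)
def cloud(n,D):
    v,u=np.mgrid[0:400,0:640]; o,d,_=rays(n,np.c_[u.ravel(),v.ravel()]); P=o+d*D.ravel()[:,None]; return P.reshape(400,640,3)
E
python3 - <<'E'
from h import *
for n in("top","side"):
    im,D=imaging.get_image(n); cv2.imwrite(f"pics/{n}0.png",im); np.save(n+"D.npy",D); np.save(n+"I.npy",im)
    K,k1,R,t=cam(n); print(n,-R.T@t,R[2],K[0,0],k1)
s=env.observe(); print(s["position"],s["tool_rot"],s["ft_force"],s["time_s"])
E
```

```text
top [0.31281758 0.01612364 1.09867435] [ 0.19866514 -0.01389174 -0.97996897] 381.2255493173516 -0.021762625067211328
side [0.34158959 1.01965043 0.67408118] [ 0.16358633 -0.85311173 -0.4954189 ] 361.7284583705845 0.023415862812399504
[ 0.18329066 -0.51827965  0.23076601] [[ 9.42814714e-01  3.33317252e-01 -1.55657301e-04]
 [ 3.33317157e-01 -9.42813823e-01  1.32948147e-03]
 [ 2.96383255e-04 -1.30533794e-03 -9.99999104e-01]] [-0.25927745  0.24704293  0.48359076] 0.1
```

View pics/top0.png

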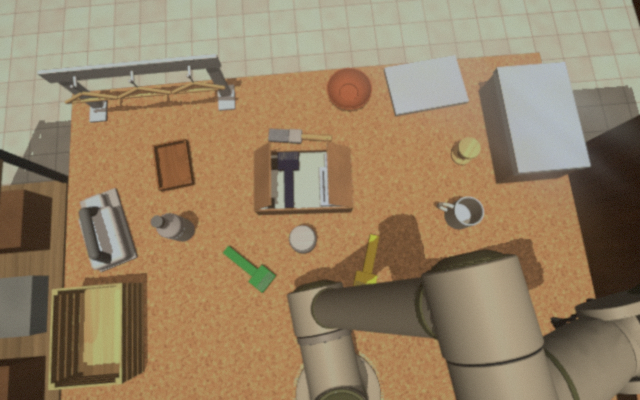

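View pics/side0.png

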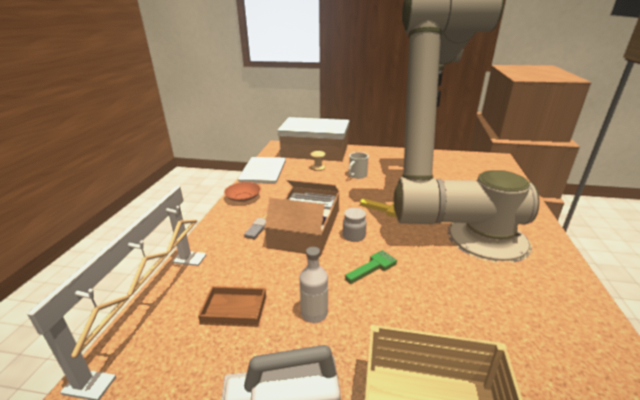

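The top view shows the carton around (303,178), with the navy comb inside at about (287,180). The green (250,268) and yellow (370,260) paddles are on the shelf. Only the navy one in the carton fits the description, and I'll confirm that in an enlarged crop.

```bash
python3 - <<'E'
from h import *
im=np.load("topI.npy");D=np.load("topD.npy")
c=cv2.resize(im[115:225,240:370],None,fx=6,fy=5.4,interpolation=cv2.INTER_CUBIC)[:600,:780]; cv2.imwrite("pics/crop0.png",c)
P=cloud("top",D); np.save("topP.npy",P)
for v in range(140,222,6): print(v,[(round(float(P[v,u,2])*1000)) for u in range(244,368,5)])
E
```

```text
140 [1, -3, -6, -1, 1, 18, 14, 16, 18, 20, 18, 21, -1, 0, 2, 9, 11, 10, 2, -2, 1, -3, 2, 0, -2]
146 [3, -5, 2, -4, 132, 154, -3, 3, -3, -1, -1, 3, -2, -2, 2, 0, 0, 134, 120, 107, 98, 3, 2, 1, 1]
152 [-4, 4, 85, 110, 132, 149, 64, 76, 75, 78, 74, 58, 57, 55, 57, 57, 52, 135, 120, 107, 97, 83, 2, -3, -1]
158 [-1, -1, 85, 103, 128, 150, 45, 77, 75, 75, 74, 50, 54, 53, 56, 56, 69, 132, 121, 110, 95, 84, 1, -5, 0]
164 [0, 2, 82, 106, 132, 154, 48, 74, 70, 72, 77, 58, 50, 57, 53, 57, 63, 135, 124, 113, 98, 82, 0, 1, -1]
170 [-1, 3, 85, 108, 128, 149, 35, 65, 74, 75, 60, 52, 52, 56, 53, 66, 69, 135, 123, 110, 97, 86, -2, 0, 1]
176 [2, 4, 86, 106, 130, 150, 39, 54, 74, 76, 55, 54, 55, 55, 54, 67, 68, 137, 121, 111, 95, 83, 1, 3, -1]
182 [0, 4, 82, 109, 130, 153, 41, 56, 77, 71, 55, 57, 52, 55, 55, 65, 65, 137, 125, 112, 102, 85, 4, -2, 3]
188 [3, -1, 84, 108, 130, 151, 38, 59, 75, 76, 55, 55, 54, 55, 53, 43, 65, 134, 124, 113, 100, 90, 0, 2, 1]
194 [1, 2, 82, 106, 127, 150, 40, 50, 74, 78, 53, 52, 52, 54, 53, 40, 66, 139, 123, 112, 101, 89, 0, 4, 5]
200 [-2, 0, 87, 106, 129, 150, 45, 50, 71, 79, 54, 54, 54, 55, 52, 46, 70, 136, 125, 114, 101, 93, 0, -2, 1]
206 [0, -4, 85, 111, 127, 46, 49, 55, 77, 73, 56, 56, 50, 54, 54, 53, 45, 44, 53, 57, 77, 90, -1, -1, 1]
212 [1099, -2, 1, 50, 45, 41, 36, 33, 30, 29, 23, 27, 18, 18, 19, 12, 8, 3, 6, 6, 0, -1, -4, 0, -2]
218 [1, -1, 0, -2, 1, 0, 2, -1, 4, 0, -3, -1, -1, -3, -1, 4, -1, 0, 3, 0, -2, 0, -1, -2, 0]
```

View pics/crop0.png

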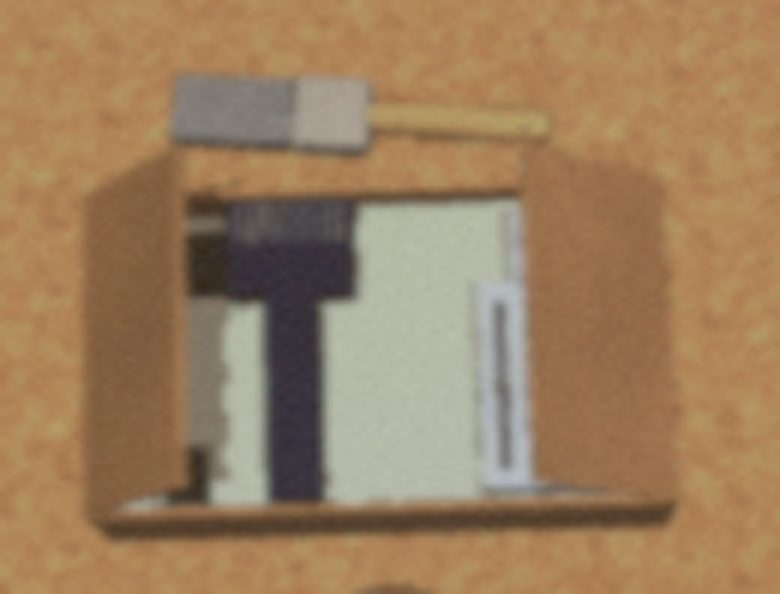

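The crop confirms it: the navy comb lies on the insert, with its head towards +x (crop (290,250)) and its handle down to (295,495). Next I fit the carton pose from the flap planes and rims.

```bash
python3 - <<'E'
from h import *
P=np.load("topP.npy"); im=np.load("topI.npy")
v,u=np.mgrid[0:400,0:640]
S={}
for n,(a,b) in dict(L=(253,272),R=(328,352)).items():
    m=(u>=a)&(u<=b)&(v>=155)&(v<=200)&(P[...,2]>.088)
    Q=P[m]; c=Q.mean(0); _,s,V=np.linalg.svd(Q-c); 
    r=(Q-c)@V[2]; Q=Q[abs(r)<.008]; c=Q.mean(0); n3=np.linalg.svd(Q-c)[2][2]; n3*=np.sign(n3[2])
    # hinge direction: horizontal in plane
    h=np.cross(n3,[0,0,1]); h/=np.linalg.norm(h); h*=np.sign(h[0])
    # point on plane at z=.079 nearest c
    g=np.cross(h,n3); g*=np.sign(g[2]); p=c+g*((.079-c[2])/g[2])
    print(n,len(Q),"ang",np.degrees(np.arccos(n3[2])),np.arccos(n3[2]),"yaw",np.degrees(np.arctan2(h[1],h[0])),"hinge",p,"zmax",np.percentile(Q[:,2],99))
    m=(u>=a-8)&(u<=b+8)&(v>=125)&(v<=220)&(P[...,2]>.075)&(abs((P-c)@n3)<.01); Q=P[m]; x=Q@h; print(" x along h range",np.percentile(x,[.5,1,99,99.5]))
# corner pixels of carton near rim / outer bottom: crop -> full
px=[(240+98/6,115+520/5.4),(240+672/6,115+505/5.4)]
print(onz("top",px,.077))
m=(im[...,0].astype(int)-im[...,2]>5)&(im.max(2)<90)&(u>262)&(u<312)&(v>145)&(v<212)
Q=onz("top",np.c_[u[m],v[m]],.075); print("navy",m.sum(),Q.mean(0),Q.min(0),Q.max(0))
for n,(a,b) in {"handle":(168,212),"head":(150,168)}.items():
  for r in range(a,b,5):
    k=np.where(m[r])[0]; 
    if len(k):print(n,r,k.min(),k.max(),onz("top",[(k.min()-.5,r),(k.max()+.5,r)],.075)[:,:2].round(4).tolist())
E
```

```text
L 276 ang 53.92596888131452 0.9411857093069416 yaw -3.392497548572215 hinge [0.58117632 0.18039947 0.079     ] zmax 0.1370058723646161
 x along h range [0.49120917 0.49166454 0.65934955 0.66012533]
R 299 ang 43.53549335743361 0.759837700567337 yaw -3.441155059943347 hinge [ 0.56019306 -0.08825463  0.079     ] zmax 0.12369018866445856
 x along h range [0.49087974 0.49131348 0.65861638 0.6595772 ]
[[ 0.49855879  0.17701239  0.077     ]
 [ 0.48221757 -0.0826862   0.077     ]]
navy 38 [0.56278282 0.08473898 0.075     ] [0.5076001  0.06999668 0.075     ] [0.6328615  0.09567685 0.075     ]
handle 183 287 289 [[0.5704, 0.0896], [0.5696, 0.0813]]
handle 188 288 288 [[0.556, 0.0879], [0.5557, 0.0851]]
handle 193 286 291 [[0.5424, 0.0944], [0.5409, 0.078]]
handle 198 290 290 [[0.5274, 0.0845], [0.5272, 0.0818]]
handle 203 289 291 [[0.5138, 0.0883], [0.513, 0.0801]]
```

Call:
arm_command(turn=[[0, 0, 0.92], [0, 0, 0.92], [0, 0, 0.92], [0, 0, 0.92], [0, 0, 0.9], [0, 0, 0], [0, 0, 0], [0, 0, 0], [0, 0, 0], [0, 0, 0], [0, 0, 0], [0, 0, 0]], xyz=[[0, 0, 0], [0, 0, 0], [0, 0, 0], [0, 0, 0], [0, 0, 0], [0.48, -0.8, 0], [0.48, -0.8, 0], [0.48, -0.8, 0], [0.48, -0.8, 0], [0.48, -0.8, 0], [0.48, -0.8, 0], [0.48, -0.8, 0]], claw=[0, 0, 0, 0, 0, 0, 0, 0, 0, 0, 0, 0])

```text
time_s: 1.3
position: [0.3684, -0.2473, 0.2312]
tool_rot: [[0.998, -0.06, -0.0], [-0.06, -0.998, 0.0], [-0.0, -0.0, -1.0]]
ft_force: [-0.5, -0.8, 0.7]
grip_width: -0.0003
gripper_force: 0.0
```

```bash
cat > plan.py <<'E'
from h import *
import sys
from scipy.spatial.transform import Rotation as Ro
O=np.array([.5788,.0456,0]); YAW=-3.4
C=Ro.from_euler('z',YAW,degrees=True).as_matrix()
def rot(tilt): # + leans tip to +y
    return C@np.diag([1,-1,-1.])@Ro.from_euler('x',tilt,degrees=True).as_matrix()
def st():
    s=env.observe(); p=np.array(s["position"]); R=np.array(s["tool_rot"])
    print("t",s["time_s"],"C mm",(C.T@(p-O)*1000).round(1),"F",np.round(C.T@np.array(s["ft_force"]),1),"w",s["grip_width"],"q",np.round(s["q"],0))
    return p,R
def go(pts,tilt):
    p,R=st(); T=rot(tilt); print("turn units",(Ro.from_matrix(R.T@T).as_rotvec(degrees=True)/5).round(2))
    for q in pts:
        w=O+C@(np.array(q,float)/1000); print(q,"shift units",(T.T@(w-p)/.05).round(2)); p=w
E
python3 -c "
from plan import *
go([(0,19,230)],0)"
```

```text
t 1.3 C mm [-192.7 -304.9  231.2] F [-0.5 -0.9  0.7] w -0.00031160797416520205 q [-49.  11.  90.   0.  79.  44.]
turn units [-0.    0.   -0.01]
(0, 19, 230) shift units [ 3.85 -6.48  0.02]
```

Call:
arm_command(turn=[[0, 0, 0], [0, 0, 0], [0, 0, 0], [0, 0, 0], [0, 0, 0], [0, 0, 0], [0, 0, 0], [0, 0, 0], [1, 0, 0], [1, 0, 0], [1, 0, 0], [1, 0, 0]], xyz=[[0.48, -0.81, 0], [0.48, -0.81, 0], [0.48, -0.81, 0], [0.48, -0.81, 0], [0.48, -0.81, 0], [0.48, -0.81, 0], [0.48, -0.81, 0], [0.48, -0.81, 0], [0, 0, 0], [0, 0, 0], [0, 0, 0], [0, 0, 0]], claw=[0, 0, 0, 0, 0, 0, 0, 0, 0, 0, 0, 0])

```text
time_s: 2.5
position: [0.5788, 0.0631, 0.2312]
tool_rot: [[0.998, -0.056, 0.02], [-0.059, -0.937, 0.345], [-0.0, -0.345, -0.938]]
ft_force: [0.7, 0.4, -0.1]
grip_width: -0.0003
gripper_force: 0.0
```

Call:
arm_command(turn=[[1, 0, 0], [1, 0, 0], [1, 0, 0], [0, 0, 0]], xyz=[[0, 0, 0], [0, 0, 0], [0, 0, 0], [0, 0, 0]], claw=[0, 0, 0, 0])

```text
time_s: 2.9
position: [0.5786, 0.0615, 0.2299]
tool_rot: [[0.998, -0.053, 0.033], [-0.062, -0.817, 0.574], [-0.003, -0.575, -0.818]]
ft_force: [-0.3, -0.4, 0.0]
grip_width: 0.0
gripper_force: 0.0
```

```bash
cat > arc.py <<'E'
from plan import *
def arc(side,th0,th1,n,tilt,r=70,off=15,gap=0):
    out=[]
    a=np.radians(abs(tilt)); 
    for th in np.linspace(th0,th1,n):
        y=133-r*np.cos(th)-(2+gap)*np.sin(th); z=77+r*np.sin(th)-(2+gap)*np.cos(th)
        y-=off*np.cos(a); z-=off*np.sin(a)
        out.append((0,round(side*y,1),round(z,1)))
    return out
E
python3 -c "
from arc import *
go([(0,19,192),(0,70,118)]+arc(1,.94,2.15,9,35),35)"
```

```text
t 2.9 C mm [ -1.2  15.9 229.9] F [-0.3 -0.4  0. ] w 3.438318291214737e-05 q [-20.  27.  75.  33.  90.  70.]
turn units [-0.02  0.01 -0.05]
(0, 19, 192) shift units [0.02 0.38 0.66]
(0, 70, 118) shift units [-0.    0.01  1.8 ]
(0, np.float64(77.8), np.float64(123.7)) shift units [ 0.   -0.19 -0.  ]
(0, np.float64(86.6), np.float64(129.6)) shift units [-0.   -0.21  0.  ]
(0, np.float64(96.2), np.float64(134.0)) shift units [-0.   -0.21  0.04]
(0, np.float64(106.4), np.float64(136.9)) shift units [ 0.   -0.2   0.07]
(0, np.float64(116.9), np.float64(138.3)) shift units [-0.   -0.19  0.1 ]
(0, np.float64(127.5), np.float64(138.1)) shift units [ 0.   -0.17  0.12]
(0, np.float64(137.9), np.float64(136.3)) shift units [ 0.   -0.15  0.15]
(0, np.float64(147.9), np.float64(132.9)) shift units [ 0.   -0.12  0.17]
(0, np.float64(157.4), np.float64(128.1)) shift units [-0.   -0.1   0.19]
```

Call:
arm_command(turn=[[0, 0, 0], [0, 0, 0], [0, 0, 0], [0, 0, 0], [0, 0, 0], [0, 0, 0], [0, 0, 0], [0, 0, 0]], xyz=[[0, 0.38, 0.66], [0, 0, 0.9], [0, 0, 0.9], [0, -0.1, 0], [0, -0.1, 0], [0, -0.1, 0], [0, -0.1, 0], [0, 0, 0]], claw=[0, 0, 0, 0, 0, 0, 0, 0])

```text
time_s: 3.7
position: [0.5836, 0.134, 0.1328]
tool_rot: [[0.998, -0.047, 0.037], [-0.06, -0.818, 0.572], [0.003, -0.573, -0.819]]
ft_force: [0.1, -0.3, 0.2]
grip_width: -0.0004
gripper_force: 0.0
```

```bash
python3 -c "
from arc import *
go(arc(1,1.16,2.25,8,35),35)"
```

```text
t 3.7 C mm [ -0.4  88.5 132.8] F [ 0.1 -0.3  0.2] w -0.0003530624782516957 q [-13.  32.  82.  36.  75.  68.]
turn units [ 0.01 -0.03  0.01]
(0, np.float64(90.9), np.float64(131.8)) shift units [ 0.01 -0.03  0.04]
(0, np.float64(101.1), np.float64(135.6)) shift units [ 0.   -0.21  0.05]
(0, np.float64(111.8), np.float64(137.9)) shift units [-0.   -0.2   0.09]
(0, np.float64(122.7), np.float64(138.4)) shift units [-0.   -0.18  0.12]
(0, np.float64(133.5), np.float64(137.2)) shift units [ 0.   -0.16  0.14]
(0, np.float64(144.0), np.float64(134.4)) shift units [-0.   -0.14  0.17]
(0, np.float64(154.0), np.float64(130.0)) shift units [ 0.   -0.11  0.19]
(0, np.float64(163.1), np.float64(124.1)) shift units [ 0.   -0.08  0.2 ]
```

Call:
arm_command(turn=[[0, 0, 0], [0, 0, 0], [0, 0, 0], [0, 0, 0], [0, 0, 0], [0, 0, 0], [0, 0, 0], [0, 0, 0]], xyz=[[0, -0.03, 0.04], [0, -0.21, 0.05], [0, -0.2, 0.09], [0, -0.18, 0.12], [0, -0.16, 0.14], [0, -0.14, 0.17], [0, -0.11, 0.19], [0, -0.08, 0.2]], claw=[0, 0, 0, 0, 0, 0, 0, 0])

```text
time_s: 4.5
position: [0.5875, 0.2091, 0.1215]
tool_rot: [[0.998, -0.049, 0.034], [-0.06, -0.818, 0.573], [-0.0, -0.574, -0.819]]
ft_force: [0.2, -1.2, 0.0]
grip_width: -0.0001
gripper_force: 0.2
```

```bash
python3 - <<'E'
from plan import *
st()
im,D=imaging.get_image("side"); cv2.imwrite("pics/side1.png",cv2.resize(im[120:270,210:410],None,fx=4,fy=4))
E
```

```text
t 4.5 C mm [ -1.  163.7 121.5] F [ 0.3 -1.2  0. ] w -0.00012592927865022512 q [-6. 34. 82. 37. 70. 73.]
```

View pics/side1.png

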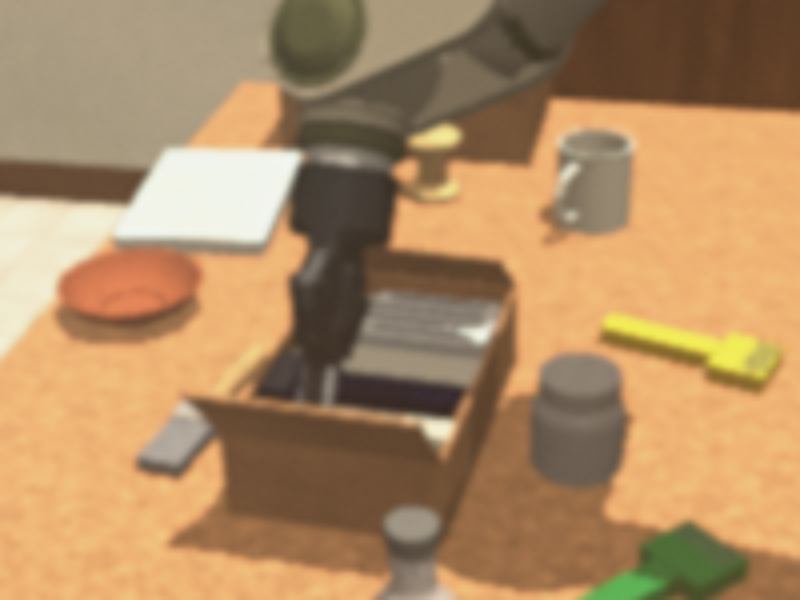

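The side view shows the left flap leaning outwards (crop (320,430)) and the comb and plate undisturbed. Next is the right flap.

Call:
arm_command(turn=[[0, 0, 0], [0, 0, 0], [0, 0, 0], [-1, 0, 0], [-1, 0, 0], [-1, 0, 0], [-1, 0, 0], [-1, 0, 0], [-1, 0, 0], [-1, 0, 0], [-1, 0, 0], [-1, 0, 0]], xyz=[[0, 0, -0.8], [0, 0, -0.8], [0, 0.8, -0.5], [0, 0.5, -0.5], [0, 0.5, 0], [0, 0, 0], [0, 0, 0], [0, 0, 0], [0, 0, 0], [0, 0, 0], [0, 0, 0], [0, 0, 0]], claw=[0, 0, 0, 0, 0, 0, 0, 0, 0, 0, 0, 0])

```text
time_s: 5.75
position: [0.5786, 0.059, 0.1786]
tool_rot: [[0.998, -0.059, -0.01], [-0.06, -0.982, -0.177], [0.0, 0.177, -0.984]]
ft_force: [0.7, 0.8, 0.1]
grip_width: 0.0003
gripper_force: 0.0
```

Call:
arm_command(turn=[[-1, 0, 0], [-1, 0, 0], [-1, 0, 0], [-1, 0, 0], [-1, 0, 0], [-1, 0, 0], [-1, 0, 0], [0, 0, 0]], xyz=[[0, 0, 0], [0, 0, 0], [0, 0, 0], [0, 0, 0], [0, 0, 0], [0, 0, 0], [0, 0, 0], [0, 0, 0]], claw=[0, 0, 0, 0, 0, 0, 0, 0])

```text
time_s: 6.55
position: [0.5781, 0.0601, 0.1766]
tool_rot: [[0.998, -0.038, -0.044], [-0.058, -0.705, -0.707], [-0.004, 0.708, -0.706]]
ft_force: [-0.2, -0.7, 0.1]
grip_width: -0.0003
gripper_force: 0.0
```

```bash
python3 -c "
from arc import *
pre=arc(-1,.76,.76,1,-45,gap=12)[0]; A=(0,pre[1]+70,pre[2]+70)
go([A,pre]+arc(-1,.7,2.25,12,-45),-45)"
```

```text
t 6.55 C mm [ -1.6  14.4 176.6] F [-0.1 -0.7  0.1] w -0.0002507941502194449 q [ 12.  37.  70. -43.  88. 112.]
turn units [0.01 0.02 0.04]
(0, np.float64(8.0), np.float64(174.5)) shift units [0.03 0.06 0.12]
(0, np.float64(-62.0), np.float64(104.5)) shift units [ 0.   -0.    1.98]
(0, np.float64(-67.6), np.float64(110.0)) shift units [-0.    0.16  0.  ]
(0, np.float64(-74.2), np.float64(117.2)) shift units [-0.    0.2  -0.01]
(0, np.float64(-81.8), np.float64(123.5)) shift units [0.   0.2  0.02]
(0, np.float64(-90.3), np.float64(128.6)) shift units [-0.    0.19  0.05]
(0, np.float64(-99.3), np.float64(132.5)) shift units [0.   0.18 0.07]
(0, np.float64(-108.8), np.float64(135.1)) shift units [0.   0.17 0.1 ]
(0, np.float64(-118.6), np.float64(136.3)) shift units [-0.    0.16  0.12]
(0, np.float64(-128.5), np.float64(136.2)) shift units [-0.    0.14  0.14]
(0, np.float64(-138.2), np.float64(134.6)) shift units [0.   0.11 0.16]
(0, np.float64(-147.6), np.float64(131.7)) shift units [0.   0.09 0.17]
(0, np.float64(-156.6), np.float64(127.5)) shift units [0.   0.07 0.19]
(0, np.float64(-164.8), np.float64(122.1)) shift units [-0.    0.04  0.19]
```

Call:
arm_command(turn=[[0, 0, 0], [0, 0, 0], [0, 0, 0], [0, 0, 0], [0, 0, 0], [0, 0, 0], [0, 0, 0], [0, 0, 0]], xyz=[[0.03, 0.06, 0.1], [0, 0, 0.7], [0, 0, 0.7], [0, 0, 0.6], [0, 0.16, 0], [0, 0.2, 0], [0, 0.2, 0.02], [0, 0.19, 0.05]], claw=[0, 0, 0, 0, 0, 0, 0, 0])

```text
time_s: 7.35
position: [0.5745, -0.0464, 0.1329]
tool_rot: [[0.998, -0.044, -0.039], [-0.059, -0.706, -0.706], [0.003, 0.707, -0.708]]
ft_force: [0.3, 1.1, -0.3]
grip_width: 0.0
gripper_force: 0.2
```

Call:
arm_command(turn=[[0, 0, 0], [0, 0, 0], [0, 0, 0], [0, 0, 0], [0, 0, 0], [0, 0, 0], [0, 0, 0], [0, 0, 0], [0, 0, 0]], xyz=[[0, 0.18, 0.07], [0, 0.17, 0.1], [0, 0.16, 0.12], [0, 0.14, 0.14], [0, 0.11, 0.16], [0, 0.09, 0.17], [0, 0.07, 0.19], [0, 0.04, 0.19], [0, 0, 0]], claw=[0, 0, 0, 0, 0, 0, 0, 0, 0])

```text
time_s: 8.25
position: [0.5687, -0.1215, 0.1232]
tool_rot: [[0.998, -0.042, -0.045], [-0.061, -0.706, -0.706], [-0.002, 0.707, -0.707]]
ft_force: [0.3, -0.1, -0.9]
grip_width: -0.0
gripper_force: 0.0
```

Call:
arm_command(turn=[[0, 0, 0], [0, 0, 0], [1, 0, 0], [1, 0, 0], [1, 0, 0], [1, 0, 0], [1, 0, 0], [1, 0, 0], [1, 0, 0], [1, 0, 0], [1, 0, 0], [0, 0, 0]], xyz=[[0, 0, -0.9], [0, 0, -0.9], [0, -0.6, -0.6], [0, -0.6, -0.4], [0, -0.4, -0.2], [0, 0, 0], [0, 0, 0], [0, 0, 0], [0, 0, 0], [0, 0, 0], [0, 0, 0], [0, 0, 0]], claw=[0, 0, 0, 0, 0, 0, 0, 0, 0, 42, 42, 42])

```text
time_s: 9.45
position: [0.5792, 0.0419, 0.1807]
tool_rot: [[0.998, -0.062, 0.0], [-0.062, -0.998, 0.001], [0.0, -0.001, -1.0]]
ft_force: [0.0, 0.0, -0.2]
grip_width: 0.0414
gripper_force: 0.0
```

```bash
python3 - <<'E'
from plan import *
p,R=st()
im,D=imaging.get_image("top"); np.save("topD2.npy",D);np.save("topI2.npy",im); cv2.imwrite("pics/top2.png",cv2.resize(im[115:225,240:370],(780,600)))
P=cloud("top",D); Q=(P-O)@C*1000
m=(abs(Q[...,0])<70)
v,u=np.mgrid[0:400,0:640]
for n,s in(("L",1),("R",-1)):
    k=m&(s*Q[...,1]>137)&(s*Q[...,1]<225)&(Q[...,2]>80)&(Q[...,2]<175); a=Q[k]
    if len(a)>20:
        f=np.polyfit(a[:,2],s*a[:,1],1); print(n,len(a),"theta",np.pi/2+np.arctan(f[0]),"zmax",a[:,2].max())
# comb: dark pixels at z~75
k=(abs(Q[...,0])<85)&(abs(Q[...,1])<125)&(im.max(2)<95)
w=onz("top",np.c_[u[k],v[k]],.075); w=(w-O)@C*1000
for x in range(-80,85,10):
    a=w[abs(w[:,0]-x)<5]; a=a[(a[:,1]>0)]
    if len(a): print(x,len(a),np.percentile(a[:,1],[3,50,97]).round(1))
E
```

```text
t 9.45 C mm [  0.6  -3.7 180.7] F [ 0.   0.  -0.2] w 0.04144323514567422 q [-8. 27. 74.  0. 79. 86.]
L 1271 theta 2.2788150332532315 zmax 147.95234270748037
R 1140 theta 2.1974306490423823 zmax 152.23080970359214
50 70 [  2.2  32.7 102.4]
60 98 [  7.1  64.8 105.4]
70 72 [ 52.4  81.5 105.4]
80 115 [  4.   52.  102.6]
```

View pics/top2.png

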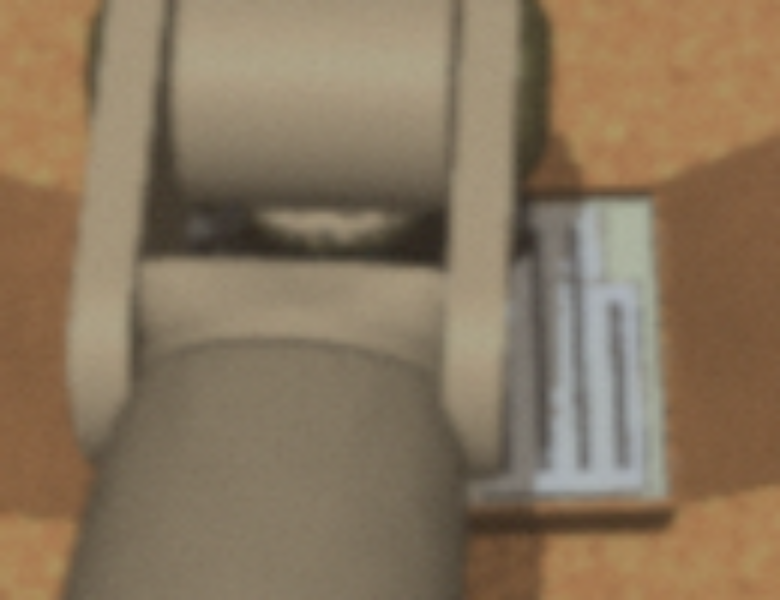

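Both flaps now lean well outwards (about 2.28 and 2.20 rad), but the arm hides the comb here. I'll measure the comb from the first image instead.

```bash
python3 - <<'E'
from plan import *
I=np.load("topI.npy").astype(int); v,u=np.mgrid[0:400,0:640]
k=(u>268)&(u<318)&(v>145)&(v<212)&(I[...,1]<80)
w=(onz("top",np.c_[u[k],v[k]],.075)-O)@C*1000
for x in range(-80,90,10):
    a=w[abs(w[:,0]-x)<5]; a=a[(a[:,1]>0)&(a[:,1]<80)]
    if len(a): print(x,len(a),np.percentile(a[:,1],[2,50,98]).round(1))
# plate edges & carton inner edges from image 2
I=np.load("topI2.npy").astype(int)
for r in (170,180,190): 
    w=(onz("top",[(q,r) for q in range(315,356)],.067)-O)@C*1000
    print(r,[(int(y),int(g)) for y,g in zip(w[:,1],I[r,315:356,1])])
for c in (330,340): print(c,[(round(x),int(g)) for x,g in zip(((onz("top",[(c,q) for q in range(144,215)],.067)-O)@C*1000)[:,0],I[144:215,c,1])])
E
```

```text
-80 15 [29.3 37.5 47.7]
-70 29 [26.4 37.4 61.6]
-60 35 [29.  40.  78.4]
-50 30 [28.8 37.1 60.8]
-40 27 [28.6 39.7 48. ]
-30 32 [28.5 38.1 47.8]
-20 24 [28.3 38.  47.7]
-10 32 [28.1 37.8 47.5]
0 24 [27.9 37.7 47.4]
10 32 [27.8 37.5 47.3]
20 25 [27.6 38.7 48.5]
30 77 [12.1 41.3 76.2]
40 87 [10.6 49.6 77.5]
50 84 [10.4 39.7 77.4]
60 73 [12.9 46.5 77.4]
70 56 [ 9.9 35.2 74.2]
80 43 [ 9.3 43.5 77.2]
170 [(-36, 150), (-39, 150), (-41, 152), (-44, 149), (-47, 156), (-50, 153), (-53, 152), (-55, 151), (-58, 150), (-61, 137), (-64, 126), (-67, 120), (-70, 112), (-72, 100), (-75, 77), (-78, 92), (-81, 110), (-84, 129), (-86, 153), (-89, 158), (-92, 128), (-95, 119), (-98, 152), (-100, 174), (-103, 177), (-106, 174), (-109, 154), (-112, 143), (-114, 158), (-117, 173), (-120, 174), (-123, 164), (-126, 167), (-128, 164), (-131, 132), (-134, 100), (-137, 88), (-140, 87), (-142, 87), (-145, 86), (-148, 87)]
180 [(-35, 154), (-38, 157), (-41, 155), (-43, 155), (-46, 155), (-49, 157), (-52, 160), (-55, 153), (-57, 134), (-60, 116), (-63, 112), (-66, 116), (-68, 116), (-71, 107), (-74, 85), (-77, 81),
[... 1698 characters left out ...]
56), (70, 154), (67, 155), (64, 154), (61, 153), (58, 158), (56, 162), (53, 164), (50, 162), (47, 165), (44, 165), (41, 160), (38, 154), (35, 148), (32, 165), (29, 175), (26, 177), (23, 174), (21, 168), (18, 169), (15, 172), (12, 171), (9, 173), (6, 173), (3, 169), (0, 172), (-3, 172), (-5, 173), (-8, 174), (-11, 175), (-14, 177), (-17, 174), (-20, 180), (-23, 176), (-25, 178), (-28, 177), (-31, 178), (-34, 177), (-37, 178), (-40, 180), (-42, 176), (-45, 178), (-48, 178), (-51, 179), (-54, 178), (-57, 177), (-59, 177), (-62, 176), (-65, 178), (-68, 176), (-71, 175), (-73, 167), (-76, 133), (-79, 120), (-82, 115), (-85, 88), (-87, 67), (-90, 55), (-93, 64), (-96, 81), (-98, 110), (-101, 122)]
```

```bash
python3 -c "
from plan import *
go([(-3,40,110),(-3,40,65),(-3,92,65)],0)"
```

```text
t 9.5 C mm [  0.4  -3.1 180.6] F [0.2 1.  0.1] w 0.04162120563709974 q [-7. 27. 74. -0. 79. 86.]
turn units [ 0.02  0.   -0.02]
(-3, 40, 110) shift units [-0.07 -0.86  1.41]
(-3, 40, 65) shift units [0.  0.  0.9]
(-3, 92, 65) shift units [-0.   -1.04  0.  ]
```

Call:
arm_command(turn=[[0, 0, 0], [0, 0, 0], [0, 0, 0], [0, 0, 0], [0, 0, 0], [0, 0, 0], [0, 0, 0], [0, 0, 0], [0, 0, 0], [0, 0, 0], [0, 0, 0], [0, 0, 0]], xyz=[[-0.03, -0.43, 0.7], [-0.04, -0.43, 0.7], [0, 0, 0.3], [0, 0, 0.3], [0, 0, 0.3], [0, 0, 0], [0, 0, 0], [0, 0, 0], [0, 0, 0], [0, 0, 0], [0, 0, 0], [0, 0, 0]], claw=[42, 42, 42, 42, 42, 42, 20, 20, 20, 20, 20, 20], squeeze=25)

```text
time_s: 10.7
position: [0.5784, 0.0864, 0.0662]
tool_rot: [[0.998, -0.06, 0.001], [-0.06, -0.998, 0.0], [0.001, -0.0, -1.0]]
ft_force: [-0.8, 0.4, 5.1]
grip_width: 0.0252
gripper_force: 26.8
```

```bash
python3 - <<'E'
from plan import *
st()
im,D=imaging.get_image("side"); cv2.imwrite("pics/side3.png",cv2.resize(im[150:260,240:370],(780,600)))
E
```

```text
t 10.7 C mm [-2.8 40.7 66.2] F [-0.8  0.4  5.1] w 0.02524005563651147 q [-3. 35. 82.  0. 63. 90.]
```

View pics/side3.png

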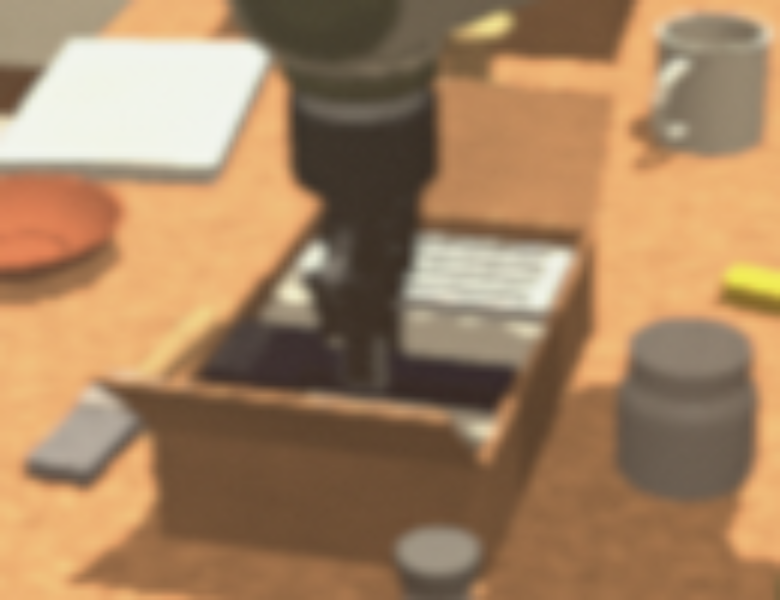

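The fingers hold the comb's handle at mid-length (crop (365,360)), 25 mm open. Now I slide it towards +y.

Call:
arm_command(turn=[[0, 0, 0], [0, 0, 0], [0, 0, 0], [0, 0, 0], [0, 0, 0], [0, 0, 0], [0, 0, 0], [0, 0, 0]], xyz=[[0, 0, -0.02], [0, -0.2, 0], [0, -0.2, 0], [0, -0.2, 0], [0, -0.2, 0], [0, -0.2, 0], [0, 0, 0], [0, 0, 0]], claw=[20, 20, 20, 20, 20, 20, 20, 20])

```text
time_s: 11.55
position: [0.5812, 0.1365, 0.0666]
tool_rot: [[0.998, -0.059, -0.0], [-0.059, -0.998, -0.0], [-0.0, 0.0, -1.0]]
ft_force: [0.0, 0.1, -1.8]
grip_width: 0.0251
gripper_force: 26.2
```

```bash
python3 - <<'E'
from plan import *
st()
for n in("side","top"):
    im,D=imaging.get_image(n); np.save(n+"I4.npy",im);np.save(n+"D4.npy",D)
a=np.load("sideI4.npy");b=np.load("topI4.npy")
cv2.imwrite("pics/s4.png",np.vstack([cv2.resize(a[170:230,260:340],(780,300)),cv2.resize(b[140:220,245:365],(780,300))]))
E
```

```text
t 11.55 C mm [-3.  90.9 66.6] F [-0.   0.1 -1.8] w 0.02510691981737862 q [ 2. 36. 80. -0. 65. 95.]
```

View pics/s4.png

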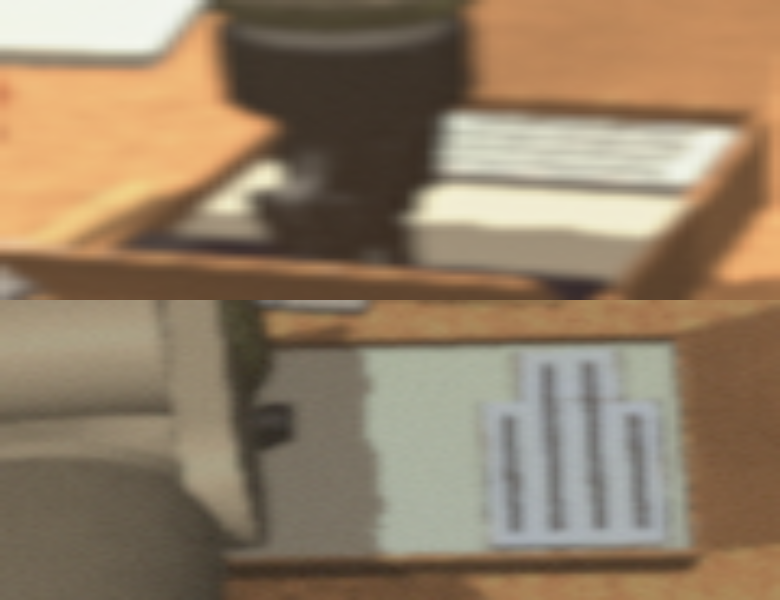

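The comb is at the cutout (side crop, dark strip at (180,245)), and the top view shows the whole plate. I'll check the frame against the plate outline.

```bash
python3 - <<'E'
from plan import *
f=lambda x,y:(245+x/6.5-.5,140+(y-300)/3.75-.5)
px=[f(484,480),f(664,480),f(517,375),f(622,375),f(580,548),f(570,348)]
print(((onz("top",px,.067)-O)@C*1000).round(1).tolist())
w=((onz("top",[f(690,460),f(680,350),f(450,560),f(450,346)],.077)-O)@C*1000).round(1); print(w.tolist())
E
```

```text
[[-24.9, -45.9, 67.0], [-27.5, -122.7, 67.0], [55.6, -62.8, 67.0], [54.1, -108.3, 67.0], [-77.4, -84.8, 67.0], [76.0, -86.6, 67.0]]
[[-15.0, -133.7, 77.0], [69.6, -133.5, 77.0], [-86.2, -29.8, 77.0], [76.1, -34.5, 77.0]]
```

Call:
arm_command(turn=[[0, 0, 0], [0, 0, 0], [0, 0, 0], [0, 0, 0], [0, 0, 0], [0, 0, 0]], xyz=[[0, -0.014, 0], [0, 0, 0.03], [0, 0, 0.03], [0, 0, 0.03], [0, 0, 0.03], [0, 0, 0]], claw=[20, 20, 20, 20, 20, 20])

```text
time_s: 12.25
position: [0.5821, 0.1364, 0.0645]
tool_rot: [[0.998, -0.06, 0.004], [-0.06, -0.998, -0.001], [0.004, 0.0, -1.0]]
ft_force: [-9.3, -2.8, 28.2]
grip_width: 0.0252
gripper_force: 31.4
```

Call:
arm_command(turn=[[0, 0, 0], [0, 0, 0], [0, 0, 0], [0, 0, 0], [0, 0, 0], [0, 0, 0], [0, 0, 0], [0, 0, 0], [0, 0, 0], [0, 0, 0], [0, 0, 0]], xyz=[[0, 0, -0.06], [0, 0, -0.02], [0, 0, 0], [0, 0, 0], [0, 0, 0], [0, 0, -0.9], [0, 0, -0.9], [0, 0, -0.9], [-0.9, 0, 0], [-0.9, 0, 0], [-0.9, 0, 0]], claw=[20, 20, 45, 45, 45, 45, 45, 45, 45, 45, 45])

```text
time_s: 13.35
position: [0.4448, 0.1451, 0.1995]
tool_rot: [[0.998, -0.06, 0.0], [-0.06, -0.998, 0.0], [0.0, -0.0, -1.0]]
ft_force: [0.3, 0.6, 1.8]
grip_width: 0.0447
gripper_force: 0.0
```

```bash
python3 - <<'E'
from plan import *
st()
im,D=imaging.get_image("top"); np.save("I5.npy",im);np.save("D5.npy",D)
cv2.imwrite("pics/t5.png",cv2.resize(im[140:220,245:365],(780,520),interpolation=cv2.INTER_CUBIC))
Q=(cloud("top",D)-O)@C*1000
for x in range(-75,90,10):
    a=[]
    for y in range(55,130,6):
        k=(abs(Q[...,0]-x)<5)&(abs(Q[...,1]-y)<3); a.append(int(np.median(Q[k][:,2])) if k.any() else -1)
    print(x,a)
E
```

```text
t 13.35 C mm [-139.6   91.4  199.5] F [0.3 0.6 1.8] w 0.0447278045373281 q [ 4. 15. 90.  0. 75. 97.]
-75 [55, 55, -1, -1, -1, -1, -1, -1, -1, -1, -1, -1, -1]
-65 [53, 55, 54, -1, -1, -1, -1, -1, -1, -1, -1, -1, -1]
-55 [55, 54, 53, -1, -1, -1, -1, -1, -1, -1, -1, -1, -1]
-45 [54, 55, 48, -1, -1, -1, -1, -1, -1, -1, -1, -1, -1]
-35 [54, 55, 54, -1, -1, -1, -1, -1, -1, -1, -1, -1, -1]
-25 [55, 53, 54, -1, -1, -1, -1, -1, -1, -1, -1, -1, -1]
-15 [54, 56, 54, 53, -1, -1, -1, -1, -1, -1, -1, -1, -1]
-5 [54, 54, 54, 54, 56, -1, -1, -1, -1, -1, -1, -1, -1]
5 [54, 54, 56, 55, 55, 69, -1, -1, -1, -1, -1, -1, -1]
15 [54, 53, 55, 54, 40, 71, 72, -1, -1, -1, -1, -1, 55]
25 [54, 54, 55, 54, 41, 69, 71, 74, 74, 56, 56, 57, 54]
35 [54, 39, 66, 69, 65, 70, 73, 74, 74, 75, 75, 68, 53]
45 [55, 39, 67, 69, 70, 71, 72, 73, 73, 77, 76, 78, 54]
55 [54, 41, 67, 70, 71, 72, 72, 73, 75, 75, 76, 78, 53]
65 [54, 37, 67, 69, 71, 71, 72, 73, 73, 75, 74, 77, 54]
75 [53, 39, 67, 68, 70, 71, 73, 74, 73, 75, 75, 76, 54]
85 [71, 57, 69, 74, 74, 73, 75, 74, 74, 76, 76, 76, 69]
```

View pics/t5.png

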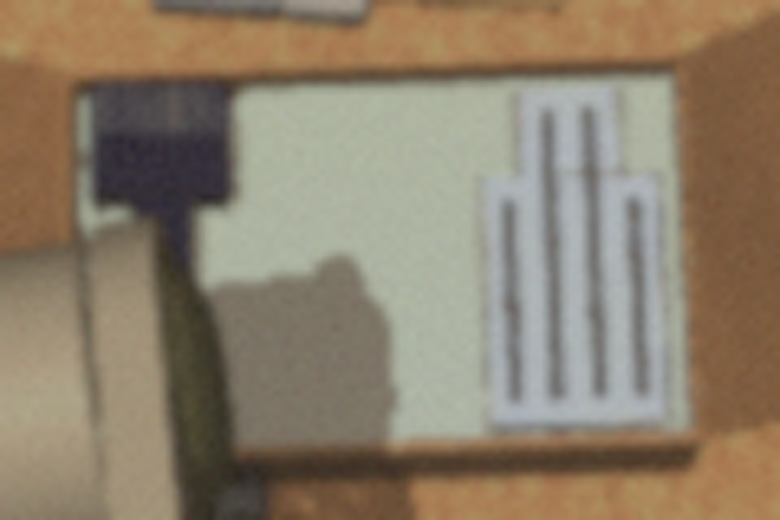

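The comb's head is rolled: its -y side has dropped (67 mm) while the +y side still rides on the far ledge (78 mm), so it is a little too far to +y. I'll measure the edges.

```bash
python3 - <<'E'
from plan import *
I=np.load("I5.npy").astype(int)
for r in (160,165,168):
    us=np.arange(256,286)
    a=((onz("top",[(q,r) for q in us],.078)-O)@C*1000);b=((onz("top",[(q,r) for q in us],.055)-O)@C*1000)
    print(r,"x",a[0,0].round(),[(round(float(p),1),round(float(q),1),int(g)) for p,q,g in zip(a[:,1],b[:,1],I[r,us,1])])
E
```

```text
160 x 57.0 [(127.4, 131.2, 104), (124.6, 128.4, 134), (121.8, 125.5, 130), (119.0, 122.7, 91), (116.2, 119.8, 65), (113.4, 117.0, 62), (110.6, 114.1, 58), (107.8, 111.2, 54), (105.0, 108.4, 57), (102.2, 105.5, 59), (99.4, 102.7, 60), (96.6, 99.8, 62), (93.8, 96.9, 61), (91.0, 94.1, 62), (88.2, 91.2, 65), (85.4, 88.4, 68), (82.6, 85.5, 65), (79.8, 82.7, 64), (77.1, 79.8, 59), (74.3, 77.0, 61), (71.5, 74.1, 60), (68.7, 71.2, 58), (65.9, 68.4, 62), (63.1, 65.5, 70), (60.3, 62.7, 101), (57.5, 59.8, 137), (54.7, 57.0, 165), (51.9, 54.1, 175), (49.1, 51.3, 179), (46.3, 48.4, 179)]
165 x 43.0 [(127.3, 131.2, 91), (124.5, 128.4, 103), (121.8, 125.5, 102), (119.0, 122.7, 80), (116.2, 119.8, 55), (113.4, 117.0, 49), (110.6, 114.1, 48), (107.8, 111.3, 43), (105.0, 108.4, 45), (102.2, 105.6, 45), (99.5, 102.7, 47), (96.7, 99.9, 48), (93.9, 97.0, 44), (91.1, 94.2, 45), (88.3, 91.3, 45), (85.5, 88.5, 48), (82.7, 85.6, 46), (80.0, 82.8, 47), (77.2, 79.9, 50), (74.4, 77.1, 50), (71.6, 74.2, 47), (68.8, 71.4, 51), (66.0, 68.5, 52), (63.2, 65.7, 55), (60.5, 62.8, 86), (57.7, 60.0, 128), (54.9, 57.1, 161), (52.1, 54.3, 176), (49.3, 51.5, 178), (46.5, 48.6, 179)]
168 x 34.0 [(127.3, 131.2, 101), (124.5, 128.4, 130), (121.8, 125.5, 130), (119.0, 122.7, 86), (116.2, 119.8, 54), (113.4, 117.0, 46), (110.6, 114.1, 51), (107.8, 111.3, 45), (105.1, 108.4, 45), (102.3, 105.6, 42), (99.5, 102.7, 49), (96.7, 99.9, 46), (93.9, 97.1, 47), (91.1, 94.2, 45), (88.4, 91.4, 50), (85.6, 88.5, 49), (82.8, 85.7, 46), (80.0, 82.8, 49), (77.2, 80.0, 46), (74.5, 77.2, 50), (71.7, 74.3, 47), (68.9, 71.5, 50), (66.1, 68.6, 46), (63.3, 65.8, 57), (60.6, 62.9, 82), (57.8, 60.1, 123), (55.0, 57.3, 160), (52.2, 54.4, 175), (49.4, 51.6, 178), (46.7, 48.7, 178)]
```

Call:
arm_command(turn=[[0, 0, 0], [0, 0, 0], [0, 0, 0], [0, 0, 0], [0, 0, 0], [0, 0, 0], [0, 0, 0], [0, 0, 0], [0, 0, 0], [0, 0, 0]], xyz=[[0.95, -0.07, 0], [0.95, -0.06, 0], [0.95, -0.07, 0], [0.95, -0.06, 0], [0, 0, 0.8], [0, 0, 0.8], [0, 0, 0.5], [0, 0, 0.18], [0, 0, 0.08], [0, 0, 0]], claw=[0, 0, 0, 0, 0, 0, 0, 0, 0, 0])

```text
time_s: 14.4
position: [0.6374, 0.1467, 0.0825]
tool_rot: [[0.998, -0.06, 0.001], [-0.06, -0.998, 0.0], [0.001, -0.0, -1.0]]
ft_force: [0.8, -0.2, 0.6]
grip_width: 0.0001
gripper_force: 0.0
```

Call:
arm_command(turn=[[0, 0, 0], [0, 0, 0], [0, 0, 0], [0, 0, 0]], xyz=[[0, 0, 0.04], [0, 0, 0.04], [0, 0, 0.04], [0, 0, 0]], claw=[0, 0, 0, 0])

```text
time_s: 14.8
position: [0.6371, 0.1467, 0.0759]
tool_rot: [[0.998, -0.06, 0.001], [-0.06, -0.998, 0.0], [0.001, -0.0, -1.0]]
ft_force: [0.5, -0.5, 0.1]
grip_width: 0.0
gripper_force: 0.5
```

Call:
arm_command(turn=[[0, 0, 0], [0, 0, 0], [0, 0, 0]], xyz=[[0, 0, 0.03], [0, 0, 0.03], [0, 0, 0]], claw=[0, 0, 0])

```text
time_s: 15.1
position: [0.6367, 0.1466, 0.0723]
tool_rot: [[0.998, -0.06, -0.001], [-0.06, -0.998, -0.0], [-0.001, 0.0, -1.0]]
ft_force: [0.3, -0.0, 0.1]
grip_width: 0.0002
gripper_force: 0.0
```

Call:
arm_command(turn=[[0, 0, 0], [0, 0, 0], [0, 0, 0]], xyz=[[0, 0, 0.03], [0, 0, 0.03], [0, 0, 0]], claw=[0, 0, 0])

```text
time_s: 15.4
position: [0.6367, 0.1467, 0.0693]
tool_rot: [[0.998, -0.06, -0.001], [-0.06, -0.998, -0.0], [-0.001, 0.0, -1.0]]
ft_force: [-0.1, -0.3, -0.4]
grip_width: 0.0002
gripper_force: 0.0
```

```bash
cat > chk.py <<'E'
from plan import *
def zmap():
    im,D=imaging.get_image("side"); Q=(cloud("side",D)-O)@C*1000
    im2,D2=imaging.get_image("top"); Q2=(cloud("top",D2)-O)@C*1000
    for n,q in(("side",Q),("top",Q2)):
        for nm,xs,ys in(("comb",(-70,-60,-40,-20,0,20,35,45,55,65,75),(67,75,83,88,92,96,101,109,117)),("plate",(-70,-45,0,30,55,68),(-115,-100,-84,-68,-52))):
            print(n,nm,ys)
            for x in xs:
                a=[]
                for y in ys:
                    k=(abs(q[...,0]-x)<5)&(abs(q[...,1]-y)<3.5)&(q[...,2]<90); a.append(round(float(np.median(q[k][:,2])),1) if k.sum()>1 else None)
                print("  ",x,a)
E
python3 -c "
from chk import *
st(); zmap()"
```

```text
t 15.4 C mm [ 51.8 104.3  69.3] F [-0.1 -0.3 -0.4] w 0.00020028557826469315 q [ 3. 40. 69. -0. 71. 96.]
side comb (67, 75, 83, 88, 92, 96, 101, 109, 117)
   -70 [None, None, 68.0, 68.7, 68.8, 68.6, 67.8, None, None]
   -60 [None, None, 68.7, 69.4, None, None, None, None, None]
   -40 [None, None, None, None, None, None, None, None, None]
   -20 [None, None, None, None, None, None, None, None, None]
   0 [None, 67.3, None, None, None, None, None, None, None]
   20 [None, 68.0, None, None, None, None, None, None, None]
   35 [69.1, 69.0, None, None, None, None, None, None, None]
   45 [69.4, 68.2, None, None, None, None, None, None, None]
   55 [None, None, None, None, None, None, None, None, None]
   65 [None, None, None, None, None, None, None, None, None]
   75 [None, None, None, None, None, None, None, None, None]
side plate (-115, -100, -84, -68, -52)
   -70 [64.1, 67.0, 67.6, 67.1, 64.7]
   -45 [67.3, None, 66.5, 68.0, 62.1]
   0 [66.7, 66.5, 67.4, 66.2, 65.3]
   30 [67.7, 66.8, 66.7, 65.5, 62.0]
   55 [None, 67.5, 66.7, 62.4, 53.8]
   68 [None, 65.6, 67.4, 61.9, 55.4]
top comb (
[... 273 characters left out ...]
, None, None]
   0 [53.9, 56.7, None, None, None, None, None, None, None]
   20 [None, None, None, None, None, None, None, None, None]
   35 [None, None, None, None, None, None, None, None, None]
   45 [69.6, None, None, None, None, None, None, None, None]
   55 [70.0, None, None, None, None, None, None, None, None]
   65 [None, None, None, None, None, None, None, None, None]
   75 [None, None, None, None, None, None, None, None, None]
top plate (-115, -100, -84, -68, -52)
   -70 [65.4, 67.4, 68.3, 65.8, 64.4]
   -45 [64.7, 67.2, 67.4, 66.6, 66.5]
   0 [67.0, 66.2, 67.4, 66.8, 68.1]
   30 [67.3, 67.5, 67.5, 67.2, 64.7]
   55 [54.2, 65.5, 65.4, 67.5, 54.3]
   68 [55.5, 66.5, 66.6, 65.6, 55.5]
```

The comb has dropped level into the mouth (top about 69 mm at both ends). I'll press it in stages, alternating head and tail.

Call:
arm_command(turn=[[0, 0, 0], [0, 0, 0], [0, 0, 0], [0, 0, 0], [0, 0, 0], [0, 0, 0]], xyz=[[0, 0, -0.1], [0, 0.25, 0], [0, 0, 0.1], [0, 0, 0.05], [0, 0, 0.05], [0, 0, 0]], claw=[0, 0, 0, 0, 0, 0])

```text
time_s: 16.1
position: [0.637, 0.1337, 0.0652]
tool_rot: [[0.998, -0.06, 0.002], [-0.06, -0.998, -0.001], [0.002, 0.0, -1.0]]
ft_force: [1.3, -2.4, 4.4]
grip_width: -0.0001
gripper_force: 2.1
```

Call:
arm_command(turn=[[0, 0, 0], [0, 0, 0], [0, 0, 0], [0, 0, 0], [0, 0, 0], [0, 0, 0], [0, 0, 0], [0, 0, 0], [0, 0, 0], [0, 0, 0]], xyz=[[0, 0, -0.3], [-0.75, 0, 0], [-0.75, 0, 0], [-0.75, 0, 0], [0, 0, 0.2], [0, 0, 0.1], [0, 0, 0.05], [0, 0, 0.05], [0, 0, 0.05], [0, 0, 0]], claw=[0, 0, 0, 0, 0, 0, 0, 0, 0, 0])

```text
time_s: 17.1
position: [0.5241, 0.1411, 0.0602]
tool_rot: [[0.998, -0.06, 0.001], [-0.06, -0.998, 0.0], [0.001, -0.0, -1.0]]
ft_force: [-16.8, 0.0, 38.4]
grip_width: 0.0003
gripper_force: 19.9
```

Call:
arm_command(turn=[[0, 0, 0], [0, 0, 0], [0, 0, 0], [0, 0, 0], [0, 0, 0], [0, 0, 0], [0, 0, 0], [0, 0, 0], [0, 0, 0], [0, 0, 0], [0, 0, 0], [0, 0, 0]], xyz=[[0, 0, -0.25], [0, 0, -0.2], [0.76, 0, 0], [0.76, 0, 0], [0.76, 0, 0], [0, 0, 0.2], [0, 0, 0.08], [0, 0, 0.05], [0, 0, 0.05], [0, 0, 0], [0, 0, 0], [0, 0, 0]], claw=[0, 0, 0, 0, 0, 0, 0, 0, 0, 0, 0, 0])

```text
time_s: 18.3
position: [0.6375, 0.1341, 0.0611]
tool_rot: [[0.998, -0.06, 0.0], [-0.06, -0.998, -0.0], [0.0, 0.0, -1.0]]
ft_force: [-0.0, -1.6, 2.8]
grip_width: -0.0004
gripper_force: 1.8
```

Call:
arm_command(turn=[[0, 0, 0], [0, 0, 0], [0, 0, 0]], xyz=[[0, 0, 0.03], [0, 0, 0.02], [0, 0, 0]], claw=[0, 0, 0])

```text
time_s: 18.6
position: [0.6376, 0.1341, 0.06]
tool_rot: [[0.998, -0.06, 0.001], [-0.06, -0.998, -0.0], [0.001, 0.0, -1.0]]
ft_force: [-4.5, -1.7, 16.3]
grip_width: -0.0001
gripper_force: 7.7
```

Head bottomed out (60 mm, 16 N). Now the plate's nose and heel, also in stages.

Call:
arm_command(turn=[[0, 0, 0], [0, 0, 0], [0, 0, 0], [0, 0, 0], [0, 0, 0], [0, 0, 0], [0, 0, 0], [0, 0, 0], [0, 0, 0], [0, 0, 0], [0, 0, 0], [0, 0, 0]], xyz=[[0, 0, -0.4], [0, 0, -0.6], [0, 0.88, 0], [0, 0.88, 0], [0, 0.88, 0], [0, 0.88, 0], [0, 0, 0.4], [0, 0, 0.35], [0, 0, 0.08], [0, 0, 0.06], [0, 0, 0.05], [0, 0, 0]], claw=[0, 0, 0, 0, 0, 0, 0, 0, 0, 0, 0, 0])

```text
time_s: 19.8
position: [0.6273, -0.0416, 0.062]
tool_rot: [[0.998, -0.059, 0.0], [-0.059, -0.998, -0.001], [0.001, 0.001, -1.0]]
ft_force: [-1.0, -1.9, 3.8]
grip_width: -0.0002
gripper_force: 1.3
```

```bash
python3 -c "
from plan import *
go([(-45,-84.5,63)],0)"
```

```text
t 19.8 C mm [ 53.6 -84.1  62. ] F [-0.9 -1.9  3.8] w -0.00016184495233563612 q [-15.  38.  74.  -0.  67.  79.]
turn units [ 0.01 -0.01 -0.  ]
(-45, -84.5, 63) shift units [-1.97  0.01 -0.02]
```

Call:
arm_command(turn=[[0, 0, 0], [0, 0, 0], [0, 0, 0], [0, 0, 0], [0, 0, 0], [0, 0, 0], [0, 0, 0], [0, 0, 0], [0, 0, 0], [0, 0, 0]], xyz=[[0, 0, -0.35], [-0.99, 0, 0], [-0.99, 0, 0], [0, 0, 0.2], [0, 0, 0.07], [0, 0, 0.05], [0, 0, 0.04], [0, 0, 0.04], [0, 0, 0], [0, 0, 0]], claw=[0, 0, 0, 0, 0, 0, 0, 0, 0, 0])

```text
time_s: 20.8
position: [0.5293, -0.0357, 0.0591]
tool_rot: [[0.998, -0.06, 0.002], [-0.06, -0.998, -0.0], [0.002, 0.0, -1.0]]
ft_force: [-0.5, 1.2, 5.6]
grip_width: -0.0002
gripper_force: 2.9
```

Call:
arm_command(turn=[[0, 0, 0], [0, 0, 0], [0, 0, 0]], xyz=[[0, 0, 0.02], [0, 0, 0.02], [0, 0, 0]], claw=[0, 0, 0])

```text
time_s: 21.1
position: [0.5294, -0.0357, 0.059]
tool_rot: [[0.998, -0.059, 0.003], [-0.059, -0.998, -0.001], [0.003, 0.001, -1.0]]
ft_force: [-7.9, 2.1, 25.1]
grip_width: 0.0001
gripper_force: 12.9
```

Call:
arm_command(turn=[[0, 0, 0], [0, 0, 0], [0, 0, 0], [0, 0, 0], [0, 0, 0], [0, 0, 0], [0, 0, 0], [0, 0, 0], [0, 0, 0]], xyz=[[0, 0, -0.35], [0.99, 0, 0], [0.99, 0, 0], [0, 0, 0.2], [0, 0, 0.1], [0, 0, 0.06], [0, 0, 0.04], [0, 0, 0], [0, 0, 0]], claw=[0, 0, 0, 0, 0, 0, 0, 0, 0])

```text
time_s: 22.0
position: [0.6288, -0.0417, 0.059]
tool_rot: [[0.998, -0.06, 0.008], [-0.06, -0.998, -0.002], [0.008, 0.001, -1.0]]
ft_force: [-3.2, 2.3, 30.5]
grip_width: -0.0004
gripper_force: 15.3
```

Call:
arm_command(turn=[[0, 0, 0], [0, 0, 0], [0, 0, 0], [0, 0, 0], [0, 0, 0], [0, 0, 0], [0, 0, 0], [0, 0, 0], [0, 0, 0], [0, 0, 0], [0, 0, 0]], xyz=[[0, 0, -0.5], [0, 0, -0.9], [0, 0, -0.9], [0, 0, -0.9], [0, 0.7, -0.3], [-0.5, 0.8, 0], [-0.5, 0.8, 0], [-0.5, 0.8, 0], [-0.5, 0.8, 0], [-0.5, 0.8, 0], [-0.5, 0.8, 0]], claw=[0, 0, 0, 0, 0, 0, 0, 0, 0, 0, 0])

```text
time_s: 23.1
position: [0.459, -0.3078, 0.2287]
tool_rot: [[0.998, -0.06, -0.001], [-0.06, -0.998, 0.001], [-0.001, -0.001, -1.0]]
ft_force: [0.3, -0.1, -0.6]
grip_width: -0.0002
gripper_force: 0.0
```

```bash
python3 - <<'E'
from chk import *
st(); zmap()
im,D=imaging.get_image("top"); cv2.imwrite("pics/t9.png",im)
E
```

```text
t 23.1 C mm [ -98.6 -359.9  228.7] F [ 0.3 -0.1 -0.6] w -0.0002079289443490262 q [-46.  22.  74.   0.  84.  47.]
side comb (67, 75, 83, 88, 92, 96, 101, 109, 117)
   -70 [55.1, None, 60.8, 59.8, 60.2, None, None, None, None]
   -60 [55.5, 60.2, None, None, None, None, None, None, None]
   -40 [None, None, None, None, None, None, None, None, None]
   -20 [None, None, None, None, None, None, None, None, None]
   0 [None, None, None, None, None, None, None, None, None]
   20 [None, None, None, None, None, None, None, None, None]
   35 [None, None, None, None, None, None, None, None, None]
   45 [None, None, None, None, None, None, None, None, None]
   55 [None, None, None, None, None, None, None, None, None]
   65 [None, None, None, None, None, None, None, None, None]
   75 [None, None, None, None, None, None, None, None, None]
side plate (-115, -100, -84, -68, -52)
   -70 [58.7, None, 58.8, None, 58.3]
   -45 [59.0, 59.6, 57.9, 58.5, 58.5]
   0 [58.9, 60.1, 58.3, 59.4, 56.4]
   30 [59.2, 58.9, None, 58.3, 56.3]
   55 [55.2, 58.8, None, 58.9, 55.3]
   68 [54.5, 59.0, 59.1, 58.7, 53.1]
t
[... 282 characters left out ...]
, 53.2, 54.9]
   0 [53.3, 56.0, 58.6, 59.9, 59.9, 60.0, 59.1, 55.1, 56.0]
   20 [54.7, 55.9, 59.1, 59.6, 59.4, 59.1, 59.2, 53.5, 54.9]
   35 [59.5, 58.8, 60.5, 60.5, 59.9, 59.5, 58.5, 58.8, 58.1]
   45 [60.1, 58.0, 59.2, 59.1, 58.6, 59.1, 60.6, 59.3, 60.5]
   55 [59.2, 58.9, 59.3, 59.6, 58.7, 60.1, 58.6, 59.8, 58.7]
   65 [59.4, 59.9, 59.2, 60.0, 60.2, 59.7, 61.9, 59.5, 57.7]
   75 [57.7, 59.4, 61.1, 59.6, 58.7, 60.3, 59.8, 59.1, 58.4]
top plate (-115, -100, -84, -68, -52)
   -70 [56.7, 57.5, 57.5, 57.9, 57.7]
   -45 [58.7, 58.0, 59.6, 58.9, 59.8]
   0 [59.3, 58.3, 60.0, 56.5, 59.3]
   30 [58.3, 59.6, 59.0, 59.4, 58.7]
   55 [55.3, 58.1, 58.1, 58.8, 55.6]
   68 [54.1, 59.2, 58.1, 58.3, 55.8]
```

View pics/t9.png

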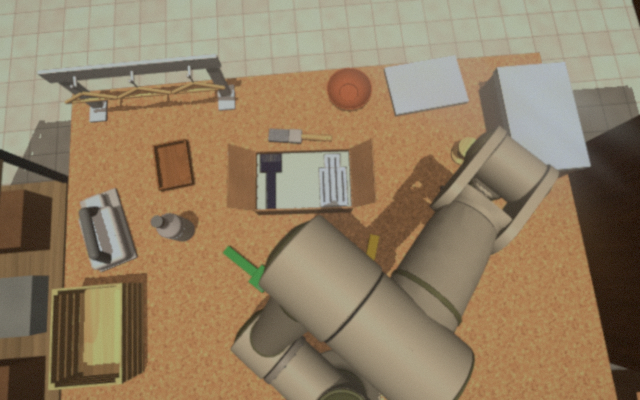

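The comb (around (270,180)) and the plate (around (335,180)) are both level at home height: 60 and 59 mm. Both flaps lean outwards at (243,178) and (360,178), the bystanders in view haven't moved, and the arm is clear. Handing in.

```bash
python3 -c "
from rig import env
print(env.close_job())"
```

```text
the job is handed in; nothing more can be done
None
```

The job is handed in at about 23 s of the 64 s allowed, with no verdict returned: both flaps measured past 2.1 rad, and the comb and plate measured fully home along their whole length (tops at about 60 and 59 mm).

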